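# Clear the pot off the sprung bed plate and lap the plate

### The job

Lift the pot off the sprung bed plate by its handle, keep it upright and set it down gently, standing fully on the folded mat. Then take the lapping block by its rib, lay it flat across the plate close against the raised lip, and sweep it along the middle of the plate to the open end, pressing all the way so that the plate stays about half sunk on its springs (it can sink 14 mm). Leave the block lying flat on the plate at the open end and leave the other things on the bench where they are.

Things in the scene. Friction and masses are not known exactly. Their poses are not given: they have to be found in the camera images.
- stand: fixed sprung bed stand: aluminium foot carrying a bare steel plate, 200 x 120 mm, on four springs. Origin: centre of the foot's underside, on the bench. x runs along the 200 mm length from the lip end to the open end, z up. Unpressed, the plate's top face is 58 mm above the origin. Lip: bar across the plate, x from -100 to -92 mm, 12 mm high above the plate's top face
- plate_top (a point): centre of the top face of the sprung plate (moves with the plate; axes as stand)
- plate (a joint): how far the plate is pressed down, in m: 0 unpressed, 0.014 fully down on its stops. It starts to sink at about 6 N and then takes about 0.9 N more per mm (about 12 N at 7 mm)
- pot: open stainless steel pot, 80 mm high, 90 mm across the rim, 80 mm across the foot, about 0.35 kg, with a fixed carrying handle arching over its mouth. Starts standing on the plate. Origin: centre of the underside; z up; the handle's bar runs along x
- pot_grip (a point): middle of the pot's handle bar, 137 mm above the pot's underside: black bar 88 mm long (along the pot's x), 18 mm wide (y), 14 mm high; the rim lies 50 mm below the bar's underside; two steel uprights at x = +-46 mm join bar and pot
- mat: fixed hard grey silicone mat folded flat in two layers, 190 mm (x) by 145 mm (y) by 12 mm thick, flat on the bench. Origin: centre of its underside; its top is 12 mm above. It lies to the left or the right of the stand
- block: lapping block, about 0.35 kg: dark steel sole 100 (x) by 46 (y) by 20 mm high, with a wooden rib on top, 84 long (x), 24 wide (y), 36 mm high (56 mm overall). Lies on the bench on the other side of the stand from the mat. Origin: centre of its underside; z up. For the sweep it lies across the plate, its x along the stand's y
- block_grip (a point): point on the block's rib to grip, 42 mm above the underside, on the centre line; grip across the rib's 24 mm width
- caliper: bystander: blue plastic caliper, 200 mm long, lying between robot and stand; origin at the middle of its beam's underside, beam along x
- spool_holder: bystander: black nylon spool holder, 90 x 120 mm, 83 mm high, behind the stand; origin at the centre of its underside
- tweezers_a: bystander: steel tweezers, 130 mm long (x), 8 mm high, left behind the stand; origin at the middle of the underside
- tweezers_b: bystander: steel tweezers, 130 mm long (x), 8 mm high, right behind the stand; origin at the middle of the underside
- palette: bystander: round ceramic palette, 104 mm across, 14 mm high, behind the stand; origin at the centre of its underside
- jar: bystander: closed jar, 68 mm across, 90 mm high, far right; origin at the centre of its underside
- cup: bystander: grey open cup, 76 mm across, 95 mm high, far left; origin at the centre of its underside
Things that resemble listed ones, but are neither listed nor needed, are in the scene too. Leave any purple look-alike of the stand alone.

How it is judged:
On the way, in this order (a step that is already met when the one before it is completed fails the run):
1. the pot is lifted clear of the plate in the gripper, upright (z of pot in the frame of stand above 0.066 m and contact force between the fingers and pot above 0.5 N and angle between pot's own z axis and vertical below 0.4 rad), for 0.1 s.
2. the pot stands fully on the mat, let go (x of pot in the frame of mat between -0.054 and 0.054 m and y of pot in the frame of mat between -0.036 and 0.036 m and z of pot in the frame of mat between 0.008 and 0.016 m and angle between pot's own z axis and vertical below 0.08 rad and linear speed of pot below 0.03 m/s and contact force between the fingers and pot below 0.1 N), for 0.2 s.
3. the block lies across the plate beside the lip, pressing the plate down (1.5 to 12.5 mm) (x of block in the frame of stand between -0.075 and -0.045 m and y of block in the frame of stand between -0.018 and 0.018 m and angle between the x axis of block and the y axis of stand, either way round below 0.2 rad and angle between block's own z axis and vertical below 0.12 rad and value of joint plate between 0.0015 and 0.0125 m and contact force between block and stand above 3 N), for 0.05 s.
4. still pressing, the block has swept to a quarter of the way (x of block in the frame of stand between -0.038 and -0.018 m and y of block in the frame of stand between -0.018 and 0.018 m and angle between the x axis of block and the y axis of stand, either way round below 0.2 rad and angle between block's own z axis and vertical below 0.12 rad and value of joint plate between 0.0015 and 0.0125 m and contact force between block and stand above 3 N), for 0.05 s.
5. still pressing, it has swept to the middle (x of block in the frame of stand between -0.01 and 0.012 m and y of block in the frame of stand between -0.018 and 0.018 m and angle between the x axis of block and the y axis of stand, either way round below 0.2 rad and angle between block's own z axis and vertical below 0.12 rad and value of joint plate between 0.0015 and 0.0125 m and contact force between block and stand above 3 N), for 0.05 s.
6. still pressing, it has swept three quarters of the way (x of block in the frame of stand between 0.02 and 0.04 m and y of block in the frame of stand between -0.018 and 0.018 m and angle between the x axis of block and the y axis of stand, either way round below 0.2 rad and angle between block's own z axis and vertical below 0.12 rad and value of joint plate between 0.0015 and 0.0125 m and contact force between block and stand above 3 N), for 0.05 s.
7. still pressing, it has reached the open end (x of block in the frame of stand between 0.05 and 0.09 m and y of block in the frame of stand between -0.018 and 0.018 m and angle between the x axis of block and the y axis of stand, either way round below 0.2 rad and angle between block's own z axis and vertical below 0.12 rad and value of joint plate between 0.0015 and 0.0125 m and contact force between block and stand above 3 N), for 0.05 s.
At the end, for the whole second after the job is handed in: pot upright, at rest, released, wholly on the mat (within 54 mm along, 36 mm across of its centre); block flat, at rest on the unpressed plate at the open end (centre 45-90 mm from the plate's middle, within 18 mm of its centre line, square within 0.2 rad) (x of pot in the frame of mat between -0.054 and 0.054 m and y of pot in the frame of mat between -0.036 and 0.036 m and z of pot in the frame of mat between 0.008 and 0.016 m and angle between pot's own z axis and vertical below 0.08 rad and linear speed of each of pot, block below 0.03 m/s and y of block in the frame of stand between -0.018 and 0.018 m and angle between the x axis of block and the y axis of stand, either way round below 0.2 rad and angle between block's own z axis and vertical below 0.12 rad and x of block in the frame of stand between 0.045 and 0.09 m and z of block in the frame of plate_top between -0.003 and 0.004 m and value of joint plate below 0.004 m); the robot touches nothing.
It fails at once if the pot tips by more than 0.6 rad (angle between pot's own z axis and vertical above 0.6 rad).
It fails at once if the pot is dropped or rammed onto the mat (over 50 N) (contact force between pot and mat above 50 N).
It fails at once if a bystander is moved by more than 20 mm (distance of any of caliper, spool_holder, tweezers_a, tweezers_b, palette, jar, cup from where it was at the start of the episode above 0.02 m).
It also fails if it takes over 72 s, if anything falls off the work surface, if the arm or the gripper's body presses on something with over 40 N, if the wrist force passes 120 N, or if a joint passes its speed limit or range.

### The arm

A 6-joint arm with a two-finger parallel gripper is mounted at the origin on the work surface. World frame = base frame: x ahead of the robot, y to its left, z up, the work surface at z = 0. Lengths are in m, angles in rad, forces in N, time in s.
With the tool pointing down it reaches from about 0.25 to 0.775 m from the base axis. Payload 4 kg.
Tool frame: the origin (TCP) lies where the fingers leave the gripper's body, on its centre line; the fingertips stand 73 mm ahead of it and the grasp point (between the pads) lies 54 mm ahead of it; z points along the fingers, y is the line along which they close (so a half turn about z gives the same grasp; the last joint's range is limited). The gripper opens to 85 mm and grips with 20 to 120 N. Pads are 22 mm wide; open, the fingers measure 114 mm over their backs; the gripper's body (76 mm by 85 mm) begins 54 mm behind the grasp point. The pads swing forward as they close: fully open they stand 13 mm farther back than shut.
Start: joints at [1.094, 0.087, 1.371, -0, 1.684, -0.103], TCP at [0.201, 0.512, 0.304] pointing down, gripper open.
Joint ranges: [-3.1, 3.1], [-0.76, 2.03], [0.27, 2.55], [-1.08, 4.22], [0.17, 2.65], [-2.57, 2.57]. Speed limits (rad/s): [2.79, 2.79, 3.14, 3.14, 3.14, 3.14].

### API

Orientations are given as a 3x3 rotation matrix whose columns are the frame's x, y, z axes.
In Python, from plant import arm gives the robot as it stands. The module is installed in compiled form; this text tells all that it offers.
- The arm moves only by the tool send_rows, never from a script. Its argument "rows" is a list that holds one entry, the list of rows, each a list of 7 numbers: the shift along the tool's x, y, z in mm, then the turn, a rotation vector about the tool's x, y, z in degrees, then the closure, from -1 (fully open) to 1 (shut), so that 0 is half open. In form: [[[dx, dy, dz, ax, ay, az, grip], ...]]. A call has 1 to 8 rows; each row shifts and turns the commanded pose from where the row before left it, along the tool's axes as they then stand; what a row does not reach is not made up. A row lasts 1/12 s, in which the tool goes at most 41.7 mm and 7.16 degrees, less where a joint would pass 70% of its speed; a pose out of reach is approached as far as the arm can. A call is refused whole if a number of a shift passes 41.7 or a number of a turn 7.16, either way. A call with a gripper value outside its range is refused whole. The fingers move at their own pace and stop on an object; "newtons" is the grip in N (left out, the last holds). Time passes only in rows, so rows that do not move let the fingers close. It gives the time, the measured TCP pose, the force, the opening and the grip force at its end, in the units of the state.
- arm.get_obs(): the state, without advancing time (a new reading comes with each control period).
- arm.read_camera(name): name is "scene" or "side" or "wrist"; returns a dict with "img" (420x560x3 uint8, blue, green, red), "camera_matrix" (3x3 intrinsics, pixels), "xyz" and "attitude" of the camera in the world. Camera axes: x right, y down, z forward; pixel columns grow to the right and rows downward; lengths in m; the calibration is good to about 2 mm. A picture is of the moment at which its call begins. There is no depth.
- arm.sign_off(): hands the job in; it is judged then, once.
Trained networks look in a picture, given as the dict that the camera call returned (one of the last four; its "shot" number tells which), for a name from the list of things; names that differ only in an ending like _2 or _b are one class to them, and where a whole thing is asked for, a point or a joint stands for the part that bears it (a point fixed in the world has none). Each returns a list of dicts, best first, with "score" (0 to 1); they miss things now and then, are a little off and sometimes report something else, mostly with a low value. They report only what shows in the picture. A call takes as long as a camera call. They do not tell look-alikes from the thing itself.
- arm.find_in(target, picture): "bbox" ([left, top, right, bottom] in pixels, round what is visible of it).
- arm.outline_of(target, picture): "pixels" (420x560 bool, what is visible of it) and "bbox" ([left, top, right, bottom] in pixels, round what is visible of it).
- arm.pinpoint(target, picture): "point" ([column, row] in pixels: a listed point, or the origin of a listed thing).
The state is a dict: "t": time; "q": joint angles; "joint_velocities": joint speeds; "joint_torque": joint torques, N m; "position": TCP position; "tcp_rot": TCP orientation; "contact_force": force on the tool from outside, world axes, zero at the start; "ft_torque": the same for the moment, N m; "grip_width": finger opening in m; "gripper_force": force on a finger pad.
Only numpy, scipy, OpenCV 4.12 (cv2) and the standard library are available. Lean on these libraries where they do the work, as an engineer would, in place of code of your own. Each camera call takes 0.05 s, during which the arm holds its last target. There are 200 camera calls.

## Working session

There is one attempt and no reset: what is moved stays moved. The work goes in short steps, Python scripts to look and compute and a tool call to move; the robot and the scene stay as the last step left them, time stands still between calls to the robot, and variables do not carry over. Pictures are saved under pics/ and viewed, at most 10 in all, crops included, and the job is handed in when it is done.

Besides the shell and the picture viewer there is one more tool, called by a JSON object that holds its "op" and its "data". send_rows: Moves the arm, as the interface text tells. Its arguments: {"type":"object","properties":{"rows":{"type":"array"},"newtons":{"type":"number"}},"required":["rows"]}

```bash
mkdir -p pics; cat > h.py <<'E'
import numpy as np, cv2
from plant import arm
def ray(p,uv):
    K=np.array(p["camera_matrix"]);R=np.array(p["attitude"]);o=np.array(p["xyz"])
    d=R@np.linalg.inv(K)@np.array([uv[0],uv[1],1.]);return o,d/np.linalg.norm(d)
def onz(p,uv,z):
    o,d=ray(p,uv);return o+d*(z-o[2])/d[2]
def tri(prs):
    A=np.zeros((3,3));b=np.zeros(3)
    for p,uv in prs:
        o,d=ray(p,uv);M=np.eye(3)-np.outer(d,d);A+=M;b+=M@o
    x=np.linalg.solve(A,b)
    return x,[float(np.linalg.norm(np.cross(ray(p,uv)[1],x-ray(p,uv)[0]))) for p,uv in prs]
def proj(p,X):
    R=np.array(p["attitude"]);c=R.T@(np.array(X)-np.array(p["xyz"]));k=np.array(p["camera_matrix"])@c;return k[:2]/k[2]
E
python3 - <<'E'
from h import *
np.set_printoptions(precision=3,suppress=True)
o=arm.get_obs();print(o)
for n in("scene","side"):
    p=arm.read_camera(n);print(n,np.array(p["xyz"]),np.array(p["attitude"]).tolist())
    cv2.imwrite(f"pics/{n}0.png",p["img"])
    for t in("stand","plate_top","pot","pot_grip","mat","block","block_grip","caliper"):
        for r in arm.pinpoint(t,p)[:3]:
            print(t,np.round(r["point"]),round(r["score"],2))
        for r in arm.find_in(t,p)[:3]: print("   box",np.round(r["bbox"]),round(r["score"],2))
E
```

```text
{'t': 0.0, 'q': array([ 1.094,  0.088,  1.372,  0.   ,  1.684, -0.103]), 'joint_velocities': array([ 0.001, -0.001,  0.003, -0.001,  0.001,  0.   ]), 'joint_torque': array([  0.   , -35.187, -31.327,  -0.   ,   0.011,  -0.   ]), 'position': array([0.201, 0.512, 0.303]), 'tcp_rot': array([[-0.931,  0.365, -0.001],
       [ 0.365,  0.931, -0.002],
       [ 0.   , -0.002, -1.   ]]), 'contact_force': array([-0.902,  0.247,  0.568]), 'ft_torque': array([-0.002, -0.059,  0.031]), 'gripper_force': 0.0, 'grip_width': 0.08510226276570645}
scene [ 1.132 -0.462  1.11 ] [[0.6514818545829248, 0.5900382164493686, -0.4768923319560096], [0.7585649604274233, -0.5167804165674229, 0.3968843683796867], [-0.012271673110651799, -0.6203167772853229, -0.7842553805090635]]
stand [280. 240.] 0.9
stand [160. 374.] 0.82
stand [412. 193.] 0.78
   box [383. 160. 447. 220.] 0.9
   box [117. 202. 188. 258.] 0.79
   box [241. 211. 315. 270.] 0.75
plate_top [154. 367.] 0.92
plate_top [416. 184.] 0.74
plate_top [149. 229.] 0.57
   box [385. 160. 446. 211.] 0.96
   box [243. 213. 318. 260.] 0.82
   box [107. 330. 202. 
[... 836 characters left out ...]
ox [233. 147. 272. 181.] 0.59
plate_top [276. 222.] 0.69
plate_top [252. 155.] 0.59
plate_top [388. 305.] 0.58
   box [253. 209. 300. 244.] 0.8
   box [220. 279. 270. 340.] 0.78
   box [236. 145. 280. 174.] 0.59
pot [271. 224.] 0.75
   box [258. 187. 285. 226.] 0.81
pot_grip [274. 193.] 0.83
pot_grip [342. 231.] 0.4
   box [258. 185. 286. 224.] 0.76
mat [218. 199.] 0.84
   box [198. 186. 243. 210.] 0.93
   box [261. 186. 286. 225.] 0.45
   box [294. 280. 319. 307.] 0.22
block [304. 296.] 0.92
block [277. 189.] 0.59
   box [292. 278. 320. 308.] 0.89
block_grip [304. 286.] 0.77
   box [294. 280. 318. 309.] 0.74
caliper [250. 257.] 0.83
caliper [302. 296.] 0.47
   box [236. 240. 258. 269.] 0.73
```

View pics/scene0.png

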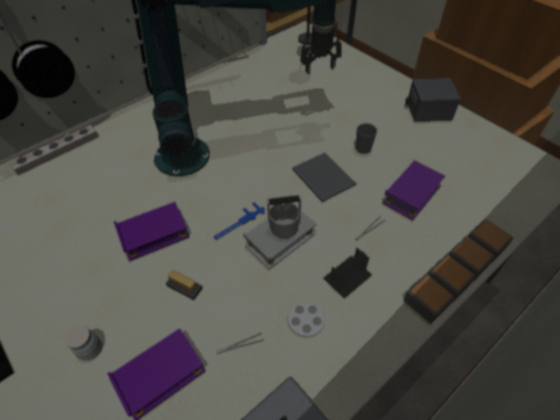

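View pics/side0.png

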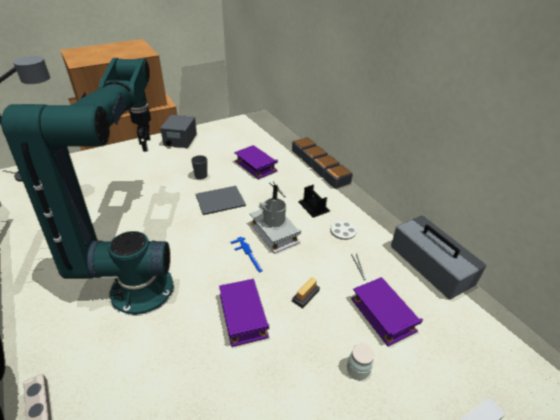

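Scene: the grey stand is at (280,237) with the pot at (284,218). The purple look-alikes are at (152,230), (157,372) and (414,190). The mat is at (322,177) and the block at (183,284). In the side view: stand (275,227), pot (273,205), mat (220,200), block (305,292). I choose the grey ones.

```bash
python3 - <<'E'
from h import *
np.set_printoptions(precision=3,suppress=True)
a=arm.read_camera("scene");b=arm.read_camera("side")
for n,u,v in(("plate/stand",(280,240),(275,231)),("pot",(285,231),(271,224)),("potgrip",(282,200),(274,193)),("mat",(322,180),(218,199)),("block",(183,284),(304,296)),("bgrip",(182,279),(304,286))):
    print(n,*tri([(a,u),(b,v)]))
# orientation through outlines on known heights
for t,z in(("mat",.012),("stand",.03),("block",.03)):
    for p in(a,b):
        for r in arm.outline_of(t,p)[:4]:
            m=np.argwhere(r["pixels"])[:,::-1]
            if len(m)<30: continue
            q=np.array([onz(p,x,z)[:2] for x in m])*1000
            rc=cv2.minAreaRect(q.astype(np.float32))
            print(t,round(r["score"],2),np.round(r["bbox"]),np.round(rc[0]),np.round(rc[1]),round(rc[2],1))
# crop of the stand in both views
c1=cv2.resize(a["img"][150:280,220:370],None,fx=2.6,fy=2.6,interpolation=cv2.INTER_CUBIC)
c2=cv2.resize(b["img"][150:280,190:340],None,fx=2.6,fy=2.6,interpolation=cv2.INTER_CUBIC)
cv2.imwrite("pics/crop0.png",np.hstack([c1,c2]))
E
```

```text
plate/stand [0.543 0.025 0.008] [0.0020015622654795504, 0.002001562265479363]
pot [0.538 0.05  0.028] [0.001657529627037624, 0.0016575296270376137]
potgrip [0.541 0.037 0.193] [0.001313890705084284, 0.0013138907050843605]
mat [ 0.429  0.327 -0.006] [0.011231954475438993, 0.011231954475438998]
block [ 0.473 -0.297  0.003] [0.0009791503424538548, 0.000979150342454028]
bgrip [ 0.477 -0.292  0.042] [0.004011958223134528, 0.004011958223134416]
mat 0.84 [295. 153. 356. 203.] [433. 320.] [155. 202.] 81.2
mat 0.94 [194. 183. 244. 212.] [427. 315.] [170. 197.] 81.1
mat 0.67 [299. 183. 330. 216.] [783. 120.] [202. 122.] 88.4
mat 0.63 [251. 208. 302. 252.] [553.  48.] [163. 262.] 0.9
stand 0.94 [117. 201. 189. 260.] [ 253. -269.] [208. 172.] 76.4
stand 0.74 [108. 328. 205. 420.] [ 658. -486.] [208. 151.] 86.5
stand 0.69 [242. 212. 317. 268.] [538.  32.] [227. 153.] 89.3
stand 0.58 [382. 159. 446. 221.] [691. 498.] [138. 256.] 10.3
stand 0.98 [354. 274. 419. 347.] [ 663. -482.] [226. 158.] 87.7
stand 0.76 [217. 282. 269. 347.] [ 259. -267.] [242. 129.] 75.8
stand 0.73 [234. 146. 275. 180.] [697. 496.] [173. 278.] 8.8
stand 0.58 [252. 207. 302. 254.] [536.  32.] [162. 252.] 5.7
block 0.85 [166. 271. 204. 301.] [ 487. -301.] [118.  55.] 22.0
block 0.7 [294. 279. 319. 309.] [ 478. -308.] [123.  56.] 20.6
block 0.49 [356. 265. 367. 282.] [ 697. -324.] [66. 13.] 66.9
block 0.42 [346. 343. 372. 378.] [ 479. -587.] [117.  69.] 29.1
```

View pics/crop0.png

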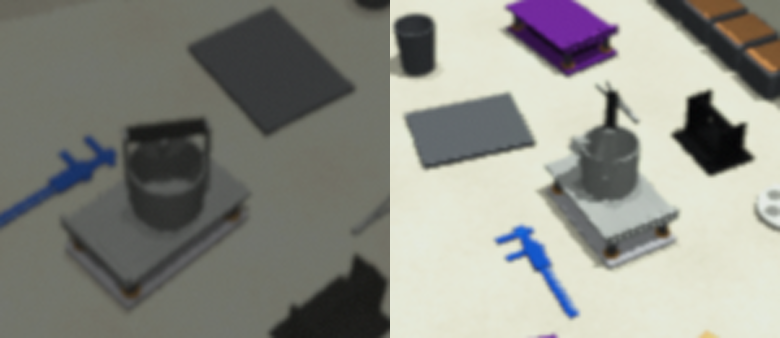

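The crop shows the grey stand with its long side along world y and the pot on its +y half. The mat is clear at upper right, and the lip is not yet distinguishable. Next I fly above the pot for a wrist look.

{"op": "send_rows", "data": {"rows": [[[-30,-20,-8,0,0,0,-1],[-30,-20,-8,0,0,0,-1],[-30,-20,-8,0,0,0,-1],[-30,-20,-8,0,0,0,-1],[-30,-20,-8,0,0,0,-1],[-30,-20,-8,0,0,0,-1],[-30,-20,-8,0,0,0,-1],[-30,-20,-8,0,0,0,-1]]]}}

```text
t: 2.77
position: [0.3664, 0.2738, 0.3686]
tcp_rot: [[-0.931, 0.365, 0.001], [0.365, 0.931, 0.0], [-0.001, 0.001, -1.0]]
contact_force: [0.6, 0.4, -0.5]
grip_width: 0.0855
gripper_force: 0.0
```

{"op": "send_rows", "data": {"rows": [[[-30,-20,-8,0,0,0,-1],[-30,-20,-8,0,0,0,-1],[-30,-20,-8,0,0,0,-1],[-30,-20,-8,0,0,0,-1],[-30,-20,-8,0,0,0,-1],[-30,-20,-8,0,0,0,-1],[-20,-10,0,0,0,0,-1],[0,0,0,0,0,0,-1]]]}}

```text
t: 3.43
position: [0.5069, 0.0779, 0.4154]
tcp_rot: [[-0.929, 0.371, 0.001], [0.371, 0.929, -0.002], [-0.001, -0.001, -1.0]]
contact_force: [-0.0, -0.3, -0.1]
grip_width: 0.0854
gripper_force: 0.0
```

```bash
python3 - <<'E'
from h import *
np.set_printoptions(precision=3,suppress=True)
o=arm.get_obs();print(o["t"],o["position"],o["tcp_rot"])
p=arm.read_camera("wrist");cv2.imwrite("pics/w1.png",p["img"]);print(p["xyz"],np.array(p["attitude"]))
for t in("pot_grip","pot","plate_top","mat","stand"):
    for r in arm.pinpoint(t,p)[:2]: print(t,r["point"],round(r["score"],2))
E
```

```text
3.4333 [0.507 0.078 0.415] [[-0.929  0.371  0.001]
 [ 0.371  0.929 -0.002]
 [-0.001 -0.001 -1.   ]]
[0.431 0.108 0.485] [[ 0.371  0.882  0.292]
 [ 0.929 -0.352 -0.118]
 [-0.001  0.315 -0.949]]
pot_grip [258.5, 238.7] 0.76
pot [268.9, 200.9] 0.66
plate_top [34.9, 357.2] 0.76
plate_top [269.0, 200.6] 0.57
mat [414.9, 57.2] 0.58
stand [55.4, 338.3] 0.95
stand [262.3, 189.5] 0.87
```

View pics/w1.png

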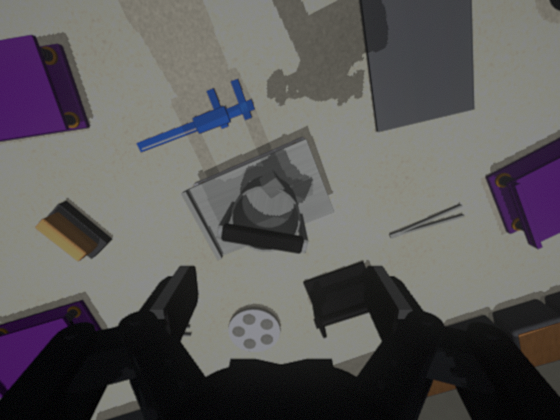

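The wrist view shows the handle bar from (222,235) to (304,244) and the plate's corners near (183,192), (307,141), (333,210) and (222,257). The lip is the dark bar along the left (-y) edge, so the open end is +y. The mat is at upper right with its near edge from (377,130) to (475,110), and the block is at (72,232).

```bash
python3 - <<'E'
from h import *
np.set_printoptions(precision=4,suppress=True)
o=arm.get_obs();p=arm.read_camera("wrist")
R=np.array(o["tcp_rot"])
e1,e2=onz(p,(224,229),.202),onz(p,(306,237),.202);print("bar",e1,e2,(e1+e2)/2,np.linalg.norm(e1-e2),np.degrees(np.arctan2(*(e2-e1)[1::-1])))
c=[onz(p,u,.058)[:2] for u in((184,192),(306,141),(332,210),(222,257))];print("plate",np.array(c),np.mean(c,0),[np.linalg.norm(c[i]-c[i-1]) for i in range(4)],[np.degrees(np.arctan2(*(c[i]-c[i-1])[::-1])) for i in range(4)])
print("mat edge",onz(p,(377,131),.012),onz(p,(474,109),.012))
b=[o2 for o2 in [onz(p,u,.02) for u in((63,201),(111,240))]];print("sole edge",b)
g=(e1+e2)/2; d=g-o["position"];print("tool delta",R.T@d*1000)
E
```

```text
bar [0.513  0.0145 0.202 ] [0.5529 0.0916 0.202 ] [0.533  0.0531 0.202 ] 0.08676938923147272 62.61797131393196
plate [[ 0.4791 -0.0658]
 [ 0.4754  0.1322]
 [ 0.5882  0.1344]
 [ 0.5997 -0.0585]] [0.5356 0.0356] [np.float64(0.12082531652758953), np.float64(0.19799376548152361), np.float64(0.11284966961109064), np.float64(0.1931842577575257)] [np.float64(-176.53537577507757), np.float64(91.07936213991523), np.float64(1.1091487216398221), np.float64(-86.58556907490542)]
mat edge [0.5067 0.2437 0.012 ] [0.5293 0.3914 0.012 ]
sole edge [array([ 0.424 , -0.2767,  0.02  ]), array([ 0.5145, -0.24  ,  0.02  ])]
tool delta [-37.7274 -16.8066 214.0907]
```

```bash
python3 - <<'E'
from h import *
print(arm.get_obs()["q"])
E
```

```text
[ 5.08792422e-02  4.22621716e-03  1.23638887e+00  2.63410253e-04
  1.90054595e+00 -1.14792851e+00]
```

{"op": "send_rows", "data": {"rows": [[[0,0,8,0,0,6.83,-1],[0,0,8,0,0,6.83,-1],[0,0,8,0,0,6.83,-1],[0,0,8,0,0,6.83,-1],[0,0,8,0,0,6.83,-1],[0,0,8,0,0,6.83,-1],[0,0,8,0,0,6.83,-1],[0,0,8,0,0,6.83,-1]]]}}

```text
t: 4.45
position: [0.504, 0.0823, 0.3518]
tcp_rot: [[-0.237, 0.972, 0.0], [0.972, 0.237, 0.0], [0.0, 0.0, -1.0]]
contact_force: [0.3, 0.1, 0.8]
grip_width: 0.0855
gripper_force: 0.0
```

{"op": "send_rows", "data": {"rows": [[[0,0,0,0,0,6.83,-1],[0,0,0,0,0,6.83,-1],[0,0,0,0,0,6.83,-1],[0,0,0,0,0,6.83,-1],[0,0,0,0,0,6.83,-1],[0,0,0,0,0,6.83,-1],[0,0,0,0,0,0,-1]]]}}

```text
t: 5.03
position: [0.5041, 0.0822, 0.3521]
tcp_rot: [[0.455, 0.891, 0.0], [0.891, -0.455, 0.0], [0.0, 0.0, -1.0]]
contact_force: [-0.7, 0.6, -1.3]
grip_width: 0.0856
gripper_force: 0.0
```

```bash
python3 - <<'E'
from h import *
np.set_printoptions(precision=4,suppress=True)
o=arm.get_obs();p=arm.read_camera("wrist");R=np.array(o["tcp_rot"])
cv2.imwrite("pics/w2.png",p["img"])
print(o["position"],R,o["q"])
for r in arm.pinpoint("pot_grip",p)[:2]: print(r, onz(p,r["point"],.195))
print("tool delta",R.T@(np.array([.533,.053,.249])-o["position"])*1000)
E
```

```text
[0.5041 0.0822 0.3521] [[ 0.4548  0.8906  0.0004]
 [ 0.8906 -0.4548  0.0002]
 [ 0.0003  0.0003 -1.    ]] [ 0.0506 -0.0052  1.3718  0.0001  1.7746  0.5228]
{'point': [342.9, 235.5], 'score': 0.85} [0.5426 0.0433 0.195 ]
tool delta [-12.8899  39.0271 103.1494]
```

View pics/w2.png

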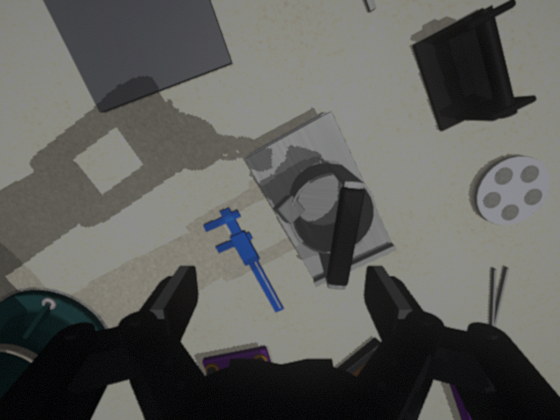

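The bar's top runs from about (353,184) to (338,278), centre (345,232). The gripper straddles its line, left of it by about 40 mm.

```bash
python3 - <<'E'
from h import *
np.set_printoptions(precision=4,suppress=True)
o=arm.get_obs();p=arm.read_camera("wrist");R=np.array(o["tcp_rot"])
e1,e2=onz(p,(353,184),.202),onz(p,(338,278),.202);print(e1,e2,(e1+e2)/2,np.linalg.norm(e1-e2),np.degrees(np.arctan2(*(e1-e2)[1::-1])))
# corners of plate and mat
c=[onz(p,u,.058)[:2] for u in((245,157),(333,112),(395,249))];print(np.array(c),[np.linalg.norm(c[i]-c[i-1]) for i in(1,2)],[np.degrees(np.arctan2(*(c[i]-c[i-1])[::-1])) for i in(1,2)])
print("mat corners",onz(p,(232,63),.012),onz(p,(101,110),.012))
m=(e1+e2)/2;m[2]=.249
print("tool delta",R.T@(m-o["position"])*1000)
E
```

```text
[0.5667 0.083  0.202 ] [0.5235 0.012  0.202 ] [0.5451 0.0475 0.202 ] 0.08304090002056581 58.70684962416379
[[ 0.4777  0.1289]
 [ 0.5964  0.1281]
 [ 0.601  -0.0745]] [np.float64(0.11873424163759501), np.float64(0.20268386721074777)] [np.float64(-0.3520873946669714), np.float64(-88.71648221004352)]
mat corners [0.5127 0.237  0.012 ] [0.3289 0.2666 0.012 ]
tool delta [-12.421   52.0234 103.1371]
```

{"op": "send_rows", "data": {"rows": [[[-7,25,0,0,0,1.2,-1],[-8,25,0,0,0,1.3,-1],[0,0,20,0,0,0,-1],[0,0,25,0,0,0,-1],[0,0,25,0,0,0,-1],[0,0,20,0,0,0,-1],[0,0,13,0,0,0,-1],[0,0,0,0,0,0,-1]]]}}

```text
t: 5.85
position: [0.5402, 0.0451, 0.2447]
tcp_rot: [[0.491, 0.871, -0.008], [0.871, -0.491, 0.0], [-0.004, -0.007, -1.0]]
contact_force: [-1.4, -0.8, -0.2]
grip_width: 0.0857
gripper_force: 0.0
```

{"op": "send_rows", "data": {"rows": [[[0,0,0,0,0,0,0.2],[0,0,0,0,0,0,0.5],[0,0,0,0,0,0,1],[0,0,0,0,0,0,1],[0,0,0,0,0,0,1],[0,0,0,0,0,0,1],[0,0,0,0,0,0,1],[0,0,0,0,0,0,1]]], "newtons": 50}}

```text
t: 6.52
position: [0.5426, 0.0448, 0.2499]
tcp_rot: [[0.493, 0.87, 0.003], [0.87, -0.493, -0.0], [0.001, 0.003, -1.0]]
contact_force: [1.5, -1.0, 2.8]
grip_width: 0.0169
gripper_force: 50.8
```

{"op": "send_rows", "data": {"rows": [[[0,0,-3,0,0,0,1],[0,0,-8,0,0,0,1],[0,0,-10,0,0,0,1],[0,0,-10,0,0,0,1],[0,0,-9,0,0,0,1],[0,0,0,0,0,0,1],[0,0,0,0,0,0,1]]]}}

```text
t: 7.1
position: [0.5422, 0.0449, 0.2901]
tcp_rot: [[0.493, 0.87, 0.002], [0.87, -0.493, 0.0], [0.001, 0.002, -1.0]]
contact_force: [0.4, 0.0, -4.4]
grip_width: 0.0169
gripper_force: 49.9
```

{"op": "send_rows", "data": {"rows": [[[7,-9,0,0,0,0,1],[16,-20,0,0,0,0,1],[20,-25,0,0,0,0,1],[20,-25,0,0,0,0,1],[20,-25,0,0,0,0,1],[20,-25,0,0,0,0,1],[20,-25,0,0,0,0,1],[18,-23,0,0,0,0,1]]]}}

```text
t: 7.77
position: [0.4555, 0.257, 0.2881]
tcp_rot: [[0.492, 0.87, -0.002], [0.87, -0.492, 0.0], [-0.001, -0.002, -1.0]]
contact_force: [-0.4, -0.1, -3.8]
grip_width: 0.0172
gripper_force: 49.9
```

{"op": "send_rows", "data": {"rows": [[[18,-23,0,0,0,0,1],[14,-18,0,0,0,0,1],[10,-12,0,0,0,0,1],[4,-6,0,0,0,0,1],[0,0,0,0,0,0,1],[0,0,0,0,0,0,1]]]}}

```text
t: 8.27
position: [0.4284, 0.3238, 0.2884]
tcp_rot: [[0.492, 0.87, -0.001], [0.87, -0.492, -0.001], [-0.001, 0.0, -1.0]]
contact_force: [0.7, 0.9, -3.7]
grip_width: 0.0171
gripper_force: 49.9
```

```bash
python3 - <<'E'
from h import *
np.set_printoptions(precision=4,suppress=True)
o=arm.get_obs();a=arm.read_camera("scene");b=arm.read_camera("side");w=arm.read_camera("wrist")
print(o["t"],o["position"],o["contact_force"],o["grip_width"])
for t in("pot","mat"):
    print(t,[np.round(r["point"]) for p in(a,b) for r in arm.pinpoint(t,p)[:1]])
c1=cv2.resize(a["img"][90:270,230:400],(400,424));c2=cv2.resize(b["img"][130:260,170:310],(400,371))
c2=np.vstack([c2,np.zeros((53,400,3),np.uint8)]);cv2.imwrite("pics/c2.png",np.hstack([c1,c2]))
E
```

```text
8.2667 [0.4284 0.3238 0.2884] [ 0.6619  0.8661 -3.6565] 0.017053079792275664
pot [array([324., 160.]), array([222., 186.])]
mat [array([322., 176.]), array([218., 200.])]
```

View pics/c2.png

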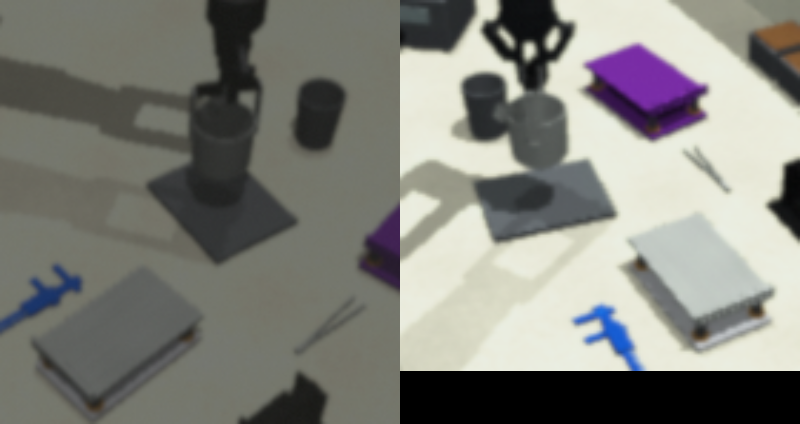

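The pot is held upright over the mat, its shadow on the mat's middle, and the cup is clear. The plate is free. Lowering.

{"op": "send_rows", "data": {"rows": [[[0,0,10,0,0,0,1],[0,0,16,0,0,0,1],[0,0,18,0,0,0,1],[0,0,16,0,0,0,1],[0,0,10,0,0,0,1],[0,0,6,0,0,0,1],[0,0,2,0,0,0,1],[0,0,1,0,0,0,1]]]}}

```text
t: 9.28
position: [0.4289, 0.324, 0.2099]
tcp_rot: [[0.493, 0.87, 0.0], [0.87, -0.493, 0.0], [0.0, 0.0, -1.0]]
contact_force: [0.2, 0.2, -4.1]
grip_width: 0.0172
gripper_force: 49.9
```

{"op": "send_rows", "data": {"rows": [[[0,0,1,0,0,0,1],[0,0,1,0,0,0,1],[0,0,1,0,0,0,1],[0,0,0,0,0,0,1]]]}}

```text
t: 9.62
position: [0.4289, 0.3241, 0.2074]
tcp_rot: [[0.493, 0.87, 0.001], [0.87, -0.493, 0.001], [0.001, 0.0, -1.0]]
contact_force: [-0.0, 0.1, -4.2]
grip_width: 0.0168
gripper_force: 49.9
```

{"op": "send_rows", "data": {"rows": [[[0,0,1,0,0,0,1],[0,0,1,0,0,0,1],[0,0,1,0,0,0,1],[0,0,0,0,0,0,1]]]}}

```text
t: 9.95
position: [0.4289, 0.324, 0.204]
tcp_rot: [[0.493, 0.87, 0.0], [0.87, -0.493, 0.0], [0.0, 0.0, -1.0]]
contact_force: [0.6, -0.7, -3.2]
grip_width: 0.0174
gripper_force: 50.0
```

{"op": "send_rows", "data": {"rows": [[[0,0,0.7,0,0,0,1],[0,0,0.5,0,0,0,1],[0,0,0,0,0,0,1]]]}}

```text
t: 10.2
position: [0.4292, 0.3241, 0.2039]
tcp_rot: [[0.493, 0.87, 0.002], [0.87, -0.493, 0.001], [0.002, 0.001, -1.0]]
contact_force: [0.4, -1.4, 2.4]
grip_width: 0.0168
gripper_force: 50.6
```

{"op": "send_rows", "data": {"rows": [[[0,0,0,0,0,0,0.5],[0,0,0,0,0,0,0],[0,0,0,0,0,0,-1],[0,0,0,0,0,0,-1],[0,0,0,0,0,0,-1],[0,0,0,0,0,0,-1]]]}}

```text
t: 10.7
position: [0.4287, 0.324, 0.2027]
tcp_rot: [[0.493, 0.87, -0.0], [0.87, -0.493, 0.0], [0.0, -0.0, -1.0]]
contact_force: [0.4, -1.3, -0.8]
grip_width: 0.0798
gripper_force: 0.0
```

{"op": "send_rows", "data": {"rows": [[[0,0,-8,0,0,0,-1],[0,0,-20,0,0,0,-1],[0,0,-30,0,0,0,-1],[0,0,-40,0,0,0,-1],[0,0,-40,0,0,0,-1],[0,0,-30,0,0,0,-1],[0,0,0,0,0,0,-1]]]}}

```text
t: 11.28
position: [0.4298, 0.3246, 0.3806]
tcp_rot: [[0.493, 0.87, 0.014], [0.87, -0.493, 0.008], [0.014, 0.008, -1.0]]
contact_force: [-0.0, -0.1, 0.9]
grip_width: 0.0853
gripper_force: 0.0
```

```bash
python3 - <<'E'
from h import *
np.set_printoptions(precision=4,suppress=True)
o=arm.get_obs();a=arm.read_camera("scene");b=arm.read_camera("side")
print(o["t"],o["position"],o["q"])
u=[arm.pinpoint("pot",p)[0]["point"] for p in(a,b)];print("pot",*tri(list(zip((a,b),u))))
u=[arm.pinpoint("block_grip",p)[0]["point"] for p in(a,b)];print("block",*tri(list(zip((a,b),u))))
R=np.array(o["tcp_rot"]);print(R.T@(np.array([.47,-.27,.37])-o["position"])*1000)
E
```

```text
11.2833 [0.4298 0.3246 0.3806] [0.5415 0.0505 1.2592 0.0001 1.8155 1.057 ]
pot [ 0.4279  0.3273 -0.0068] [0.0009706121624663412, 0.0009706121624664708]
block [ 0.4815 -0.296   0.0566] [0.0023403351648353197, 0.0023403351648354337]
[-497.6621  328.0066    6.0874]
```

{"op": "send_rows", "data": {"rows": [[[-33,21,0,0,0,0,-1],[-33,21,0,0,0,0,-1],[-33,21,0,0,0,0,-1],[-33,21,0,0,0,0,-1],[-33,21,0,0,0,0,-1],[-33,21,0,0,0,0,-1],[-33,21,0,0,0,0,-1],[-33,21,0,0,0,0,-1]]]}}

```text
t: 12.25
position: [0.444, 0.0097, 0.3691]
tcp_rot: [[0.493, 0.87, -0.003], [0.87, -0.493, 0.0], [-0.001, -0.003, -1.0]]
contact_force: [1.1, -0.5, 0.1]
grip_width: 0.0854
gripper_force: 0.0
```

{"op": "send_rows", "data": {"rows": [[[-33,21,0,0,0,0,-1],[-33,21,0,0,0,0,-1],[-33,21,0,0,0,0,-1],[-33,21,0,0,0,0,-1],[-33,21,0,0,0,0,-1],[-33,21,0,0,0,0,-1],[-30,20,0,0,0,0,-1],[0,0,0,0,0,0,-1]]]}}

```text
t: 12.92
position: [0.4586, -0.2645, 0.3671]
tcp_rot: [[0.499, 0.866, -0.005], [0.866, -0.499, 0.0], [-0.002, -0.005, -1.0]]
contact_force: [0.7, 0.7, -0.4]
grip_width: 0.0854
gripper_force: 0.0
```

{"op": "send_rows", "data": {"rows": [[[0,0,10,0,0,6.4,-1],[0,0,10,0,0,6.4,-1],[0,0,10,0,0,6.4,-1],[0,0,10,0,0,6.4,-1],[0,0,10,0,0,6.4,-1],[0,0,10,0,0,6.4,-1],[0,0,0,0,0,0,-1]]]}}

```text
t: 13.5
position: [0.4584, -0.2578, 0.3065]
tcp_rot: [[0.927, 0.374, -0.006], [0.374, -0.927, 0.005], [-0.004, -0.007, -1.0]]
contact_force: [-0.3, -0.0, 0.0]
grip_width: 0.0854
gripper_force: 0.0
```

```bash
python3 - <<'E'
from h import *
np.set_printoptions(precision=4,suppress=True)
o=arm.get_obs();p=arm.read_camera("wrist");cv2.imwrite("pics/w3.png",p["img"])
print(o["t"],o["position"],o["q"],np.array(o["tcp_rot"]))
for t,z in(("block_grip",.042),("block",0),("plate_top",.058),("stand",0)):
    for r in arm.pinpoint(t,p)[:2]: print(t,r["point"],round(r["score"],2),onz(p,r["point"],z))
E
```

```text
13.5 [ 0.4584 -0.2578  0.3065] [-0.6202  0.0374  1.4183  0.0002  1.6939  0.567 ] [[ 0.9273  0.3742 -0.0063]
 [ 0.3743 -0.9273  0.0048]
 [-0.0041 -0.0068 -1.    ]]
block_grip [319.7, 181.5] 0.64 [ 0.4786 -0.2968  0.042 ]
block [313.0, 174.3] 0.94 [ 0.4773 -0.2934  0.    ]
plate_top [232.6, 326.3] 0.96 [ 0.2584 -0.2674  0.058 ]
stand [240.3, 302.3] 0.91 [ 0.255 -0.271  0.   ]
stand [518.9, 94.0] 0.71 [ 0.6584 -0.4819  0.    ]
```

View pics/w3.png

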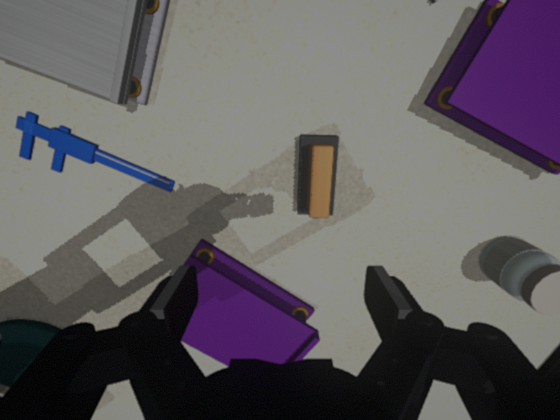

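The block's rib top lies at about (322,181), nearly vertical in the picture. The purple look-alike at (255,305) and the jar at (510,265) are well clear of the gripper.

```bash
python3 - <<'E'
from h import *
np.set_printoptions(precision=4,suppress=True)
o=arm.get_obs();p=arm.read_camera("wrist");R=np.array(o["tcp_rot"])
hsv=cv2.cvtColor(p["img"],cv2.COLOR_BGR2HSV);m=cv2.inRange(hsv,(5,90,110),(25,255,255));m[:100]=0;m[250:]=0;m[:,:270]=0;m[:,360:]=0
P=np.argwhere(m)[:,::-1];print(len(P),P.min(0),P.max(0))
q=np.array([onz(p,x,.056)[:2] for x in P])*1000
rc=cv2.minAreaRect(q.astype(np.float32));print(rc)
c=np.array([rc[0][0]/1000,rc[0][1]/1000,.096]);print(R.T@(c-o["position"])*1000)
s=[onz(p,u,.02) for u in((301,136),(338,135),(297,213))];print(s)
# lip end of plate
print("plate corners lip end",onz(p,(111,102),.070),onz(p,(144,-0),.070))
E
```

```text
1328 [307 147] [329 217]
((480.02886962890625, -295.6642150878906), (81.63611602783203, 21.8005313873291), 20.971662521362305)
[  4.9479  41.6783 215.2953]
[array([ 0.52  , -0.2608,  0.02  ]), array([ 0.5378, -0.3016,  0.02  ]), array([ 0.428 , -0.2948,  0.02  ])]
plate corners lip end [ 0.4805 -0.0669  0.07  ] [ 0.5783 -0.0766  0.07  ]
```

{"op": "send_rows", "data": {"rows": [[[3,20,15,0,0,1,-1],[2,21.5,25,0,0,0,-1],[0,0,30,0,0,0,-1],[0,0,30,0,0,0,-1],[0,0,30,0,0,0,-1],[0,0,30,0,0,0,-1],[0,0,0,0,0,0,-1]]]}}

```text
t: 14.38
position: [0.4763, -0.2935, 0.1438]
tcp_rot: [[0.933, 0.36, -0.01], [0.36, -0.933, 0.008], [-0.007, -0.011, -1.0]]
contact_force: [-2.1, 0.8, -0.9]
grip_width: 0.0853
gripper_force: 0.0
```

```bash
python3 - <<'E'
from h import *
np.set_printoptions(precision=4,suppress=True)
o=arm.get_obs();R=np.array(o["tcp_rot"]);print(o["position"],R,R.T@(np.array([.480,-.2957,.099])-o["position"])*1000)
E
```

```text
[ 0.4763 -0.2935  0.1438] [[ 0.9329  0.3599 -0.0104]
 [ 0.36   -0.9329  0.0081]
 [-0.0068 -0.0113 -0.9999]] [ 2.9137  3.8941 44.762 ]
```

{"op": "send_rows", "data": {"rows": [[[2,3,20,0,0,0,-1],[0,0,16,0,0,0,-1],[0,0,9,0,0,0,-1],[0,0,2,0,0,0,-1],[0,0,0,0,0,0,-1],[0,0,0,0,0,0,-1]]]}}

```text
t: 14.88
position: [0.483, -0.2982, 0.1054]
tcp_rot: [[0.933, 0.36, 0.002], [0.36, -0.933, -0.002], [0.001, 0.002, -1.0]]
contact_force: [0.4, -0.2, 0.0]
grip_width: 0.0853
gripper_force: 0.0
```

{"op": "send_rows", "data": {"rows": [[[-2,-3,5,0,0,0,-1],[0,0,1.5,0,0,0,-1],[0,0,0,0,0,0,0],[0,0,0,0,0,0,0.5],[0,0,0,0,0,0,1],[0,0,0,0,0,0,1],[0,0,0,0,0,0,1],[0,0,0,0,0,0,1]]], "newtons": 70}}

```text
t: 15.55
position: [0.4795, -0.2959, 0.0975]
tcp_rot: [[0.933, 0.359, 0.001], [0.359, -0.933, -0.001], [0.0, 0.001, -1.0]]
contact_force: [0.4, 0.5, 0.1]
grip_width: 0.023
gripper_force: 69.2
```

{"op": "send_rows", "data": {"rows": [[[0,0,-5,0,0,0,1],[0,0,-15,0,0,0,1],[0,0,-25,0,0,0,1],[0,0,-30,0,0,0,1],[0,0,-25,0,0,0,1],[0,0,0,0,0,0,1],[0,0,0,0,0,0,1],[0,0,0,0,0,0,1]]]}}

```text
t: 16.22
position: [0.4785, -0.295, 0.1952]
tcp_rot: [[0.933, 0.359, -0.003], [0.359, -0.933, 0.002], [-0.002, -0.003, -1.0]]
contact_force: [0.2, 0.5, -4.5]
grip_width: 0.0229
gripper_force: 69.1
```

{"op": "send_rows", "data": {"rows": [[[10,-18,-10,0,0,0,1],[15,-30,-15,0,0,0,1],[16,-32,-15,0,0,0,1],[16,-32,-15,0,0,0,1],[15,-28,-5,0,0,0,1],[10,-16,0,0,0,0,1]]]}}

```text
t: 16.72
position: [0.4994, -0.1174, 0.2564]
tcp_rot: [[0.932, 0.362, -0.001], [0.362, -0.932, 0.002], [-0.0, -0.003, -1.0]]
contact_force: [0.1, 0.6, -2.9]
grip_width: 0.0232
gripper_force: 69.6
```

{"op": "send_rows", "data": {"rows": [[[0,0,0,0,0,5,1],[0,0,0,0,0,6,1],[0,0,0,0,0,6,1],[0,0,0,0,0,3,1],[0,0,0,0,0,0,1],[0,0,0,0,0,0,1],[0,0,0,0,0,0,1]]]}}

```text
t: 17.3
position: [0.4992, -0.1205, 0.2555]
tcp_rot: [[1.0, 0.02, -0.003], [0.02, -1.0, 0.001], [-0.003, -0.001, -1.0]]
contact_force: [0.3, 0.0, -2.8]
grip_width: 0.0231
gripper_force: 69.5
```

```bash
python3 - <<'E'
from h import *
np.set_printoptions(precision=4,suppress=True)
o=arm.get_obs();p=arm.read_camera("wrist");cv2.imwrite("pics/w4.png",cv2.resize(p["img"],(784,588),interpolation=cv2.INTER_CUBIC))
print(o["t"],o["position"],np.array(o["tcp_rot"]),o["q"],o["contact_force"])
for t,z in(("plate_top",.058),("stand",0),("block",.15)):
    for r in arm.pinpoint(t,p)[:2]: print(t,r["point"],round(r["score"],2),onz(p,r["point"],z))
E
```

```text
17.3 [ 0.4992 -0.1205  0.2555] [[ 0.9998  0.0197 -0.003 ]
 [ 0.0197 -0.9998  0.0012]
 [-0.0029 -0.0012 -1.    ]] [-0.3473  0.0224  1.5346  0.0001  1.5878  1.2038] [ 0.3136  0.0493 -2.841 ]
plate_top [118.0, 155.1] 0.63 [0.5404 0.0285 0.058 ]
plate_top [395.9, 392.2] 0.56 [ 0.2591 -0.2656  0.058 ]
stand [382.3, 353.9] 0.9 [ 0.2607 -0.268   0.    ]
stand [144.0, 149.2] 0.75 [0.539  0.0309 0.    ]
block [277.2, 245.8] 0.82 [ 0.4963 -0.1182  0.15  ]
```

View pics/w4.png

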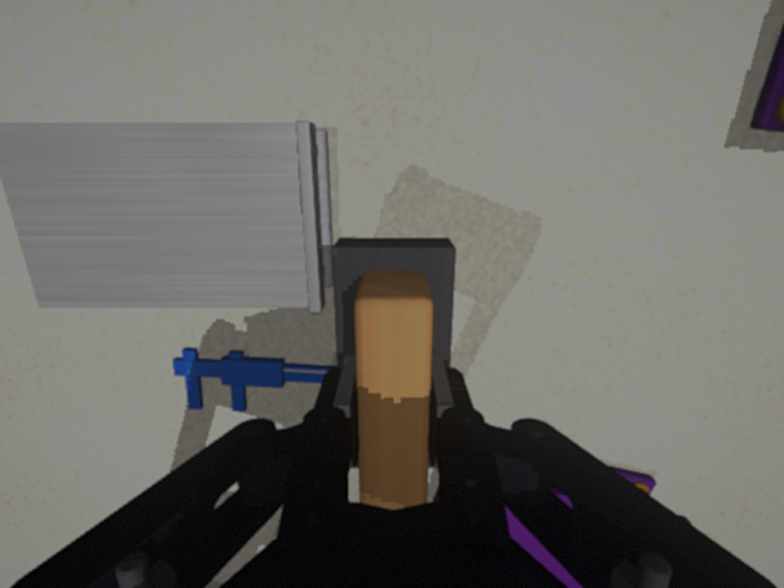

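The lip bar runs (scaled picture) from (303,121) to (318,311). The plate's edges are the horizontals at rows 124 and 307. The block hangs flat in the gripper, sole visible, square to the plate.

```bash
python3 - <<'E'
from h import *
np.set_printoptions(precision=4,suppress=True)
o=arm.get_obs();p=arm.read_camera("wrist");R=np.array(o["tcp_rot"])
f=lambda u,z:onz(p,np.array(u)/1.4,z)
lo=[f((310,122),.07),f((323,311),.07)];li=[f((298,122),.07),f((312,311),.07)]
top=[f((5,124),.058),f((297,124),.058)];bot=[f((40,307),.058),f((308,307),.058)];oe=[f((0,176),.058),f((38,305),.058)]
for n,l in(("lipout",lo),("lipin",li),("top",top),("bot",bot),("open",oe)):
    d=l[1]-l[0];print(n,*l,np.linalg.norm(d),np.degrees(np.arctan2(d[1],d[0])))
E
```

```text
lipout [ 0.5996 -0.0706  0.07  ] [ 0.4822 -0.074   0.07  ] 0.11737301363230992 -178.34907220805306
lipin [ 0.5994 -0.0636  0.07  ] [ 0.4821 -0.0666  0.07  ] 0.11736960977056797 -178.55102077923453
top [0.596  0.1177 0.058 ] [ 0.5992 -0.0604  0.058 ] 0.17807345248699938 -88.9498161765531
bot [0.477  0.1265 0.058 ] [ 0.4805 -0.0615  0.058 ] 0.18797488333703818 -88.94828218809941
open [0.5653 0.1294 0.058 ] [0.4785 0.1275 0.058 ] 0.08678943754384645 -178.74276807612364
```

{"op": "send_rows", "data": {"rows": [[[6,-12,0,0,0,0,1],[9,-18,0,0,0,0,1],[10,-20,0,0,0,0,1],[10,-20,0,0,0,0,1],[5,-11,0,0,0,0,1],[2,-5,0,0,0,0,1],[0,0,0,0,0,0,1],[0,0,0,0,0,0,1]]], "newtons": 100}}

```text
t: 18.22
position: [0.5399, -0.0343, 0.2571]
tcp_rot: [[1.0, 0.019, -0.001], [0.019, -1.0, -0.001], [-0.001, 0.001, -1.0]]
contact_force: [-0.8, -1.1, -3.4]
grip_width: 0.0224
gripper_force: 101.0
```

{"op": "send_rows", "data": {"rows": [[[0,0,8,0,0,0,1],[0,0,16,0,0,0,1],[0,0,20,0,0,0,1],[0,0,20,0,0,0,1],[0,0,14,0,0,0,1],[0,0,8,0,0,0,1],[0,0,0,0,0,0,1],[0,0,0,0,0,0,1]]]}}

```text
t: 18.88
position: [0.5399, -0.0344, 0.171]
tcp_rot: [[1.0, 0.018, -0.001], [0.018, -1.0, 0.0], [-0.001, -0.0, -1.0]]
contact_force: [0.7, 0.7, -2.5]
grip_width: 0.0226
gripper_force: 101.0
```

{"op": "send_rows", "data": {"rows": [[[0,0,0,0,0,0,1],[0,0,0,0,0,0,1]]]}}

```text
t: 19.05
position: [0.5409, -0.0341, 0.1728]
tcp_rot: [[1.0, 0.018, 0.003], [0.018, -1.0, -0.0], [0.003, 0.0, -1.0]]
contact_force: [-0.0, 0.2, -3.1]
grip_width: 0.0225
gripper_force: 101.0
```

{"op": "send_rows", "data": {"rows": [[[0,0,4,0,0,0,1],[0,0,4,0,0,0,1],[0,0,3,0,0,0,1],[0,0,2,0,0,0,1],[0,0,1,0,0,0,1],[0,0,0,0,0,0,1],[0,0,0,0,0,0,1]]]}}

```text
t: 19.63
position: [0.5401, -0.0338, 0.1571]
tcp_rot: [[1.0, 0.019, -0.0], [0.019, -1.0, 0.0], [-0.0, -0.0, -1.0]]
contact_force: [0.0, -0.7, -2.4]
grip_width: 0.0226
gripper_force: 101.0
```

{"op": "send_rows", "data": {"rows": [[[0,0,2,0,0,0,1],[0,0,1,0,0,0,1],[0,0,1,0,0,0,1],[0,0,0,0,0,0,1],[0,0,0,0,0,0,1]]]}}

```text
t: 20.05
position: [0.5406, -0.0339, 0.1544]
tcp_rot: [[1.0, 0.019, 0.002], [0.019, -1.0, -0.0], [0.002, 0.0, -1.0]]
contact_force: [-1.5, -0.8, 4.8]
grip_width: 0.0228
gripper_force: 102.2
```

{"op": "send_rows", "data": {"rows": [[[0,0,2,0,0,0,1],[0,0,2,0,0,0,1],[0,0,1,0,0,0,1],[0,0,0,0,0,0,1],[0,0,0,0,0,0,1]]]}}

```text
t: 20.47
position: [0.5406, -0.0339, 0.1499]
tcp_rot: [[1.0, 0.019, 0.002], [0.019, -1.0, -0.0], [0.002, 0.0, -1.0]]
contact_force: [-2.9, 0.3, 7.6]
grip_width: 0.0228
gripper_force: 102.8
```

```bash
python3 - <<'E'
from h import *
a=arm.read_camera("scene");b=arm.read_camera("side")
cv2.imwrite("pics/c5.png",np.hstack([cv2.resize(a["img"][170:280,220:340],(396,363),interpolation=cv2.INTER_CUBIC),cv2.resize(b["img"][160:270,220:340],(396,363),interpolation=cv2.INTER_CUBIC)]))
E
```

```text
(no output)
```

View pics/c5.png

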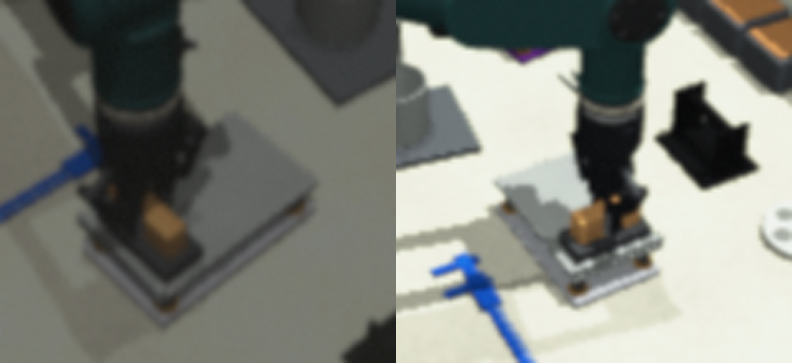

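The block lies across the plate right by the lip, flat, with the plate sunk. Sweeping.

{"op": "send_rows", "data": {"rows": [[[0,-4,0,0,0,0,1],[0,-7,0,0,0,0,1],[0,-8,0,0,0,0,1],[0,-8,0,0,0,0,1],[0,-8,0,0,0,0,1],[0,-8,0,0,0,0,1],[0,-8,0,0,0,0,1]]]}}

```text
t: 21.15
position: [0.5409, 0.0157, 0.1506]
tcp_rot: [[1.0, 0.018, 0.006], [0.018, -1.0, -0.004], [0.006, 0.004, -1.0]]
contact_force: [0.5, -3.9, 7.6]
grip_width: 0.0226
gripper_force: 102.7
```

{"op": "send_rows", "data": {"rows": [[[0,-8,0,0,0,0,1],[0,-8,0,0,0,0,1],[0,-8,0,0,0,0,1],[0,-8,0,0,0,0,1],[0,-8,0,0,0,0,1],[0,-8,0,0,0,0,1]]]}}

```text
t: 21.65
position: [0.54, 0.0639, 0.1506]
tcp_rot: [[1.0, 0.018, 0.006], [0.018, -1.0, -0.004], [0.006, 0.004, -1.0]]
contact_force: [1.2, -4.6, 7.0]
grip_width: 0.0226
gripper_force: 102.7
```

{"op": "send_rows", "data": {"rows": [[[0,-8,0,0,0,0,1],[0,-8,0,0,0,0,1],[0,-6,0,0,0,0,1],[0,-4,0,0,0,0,1],[0,0,0,0,0,0,1],[0,0,0,0,0,0,1],[0,0,0,0,0,0,1]]]}}

```text
t: 22.23
position: [0.5395, 0.0906, 0.1505]
tcp_rot: [[1.0, 0.019, 0.006], [0.019, -1.0, -0.001], [0.006, 0.001, -1.0]]
contact_force: [-0.4, -1.6, 7.1]
grip_width: 0.0224
gripper_force: 102.7
```

{"op": "send_rows", "data": {"rows": [[[0,0,-1,0,0,0,1],[0,0,-1,0,0,0,1],[0,0,-1,0,0,0,1],[0,0,-1,0,0,0,1],[0,0,-1,0,0,0,1],[0,0,0,0,0,0,1],[0,0,0,0,0,0,1]]]}}

```text
t: 22.82
position: [0.5388, 0.091, 0.154]
tcp_rot: [[1.0, 0.018, 0.003], [0.018, -1.0, -0.0], [0.003, 0.0, -1.0]]
contact_force: [3.8, -1.2, 4.2]
grip_width: 0.0225
gripper_force: 102.3
```

{"op": "send_rows", "data": {"rows": [[[0,0,-0.8,0,0,0,1],[0,0,-0.7,0,0,0,1],[0,0,0,0,0,0,1],[0,0,0,0,0,0,1]]]}}

```text
t: 23.15
position: [0.5379, 0.0913, 0.1547]
tcp_rot: [[1.0, 0.019, 0.0], [0.019, -1.0, 0.0], [0.0, -0.0, -1.0]]
contact_force: [3.3, -1.6, 3.0]
grip_width: 0.0221
gripper_force: 102.2
```

{"op": "send_rows", "data": {"rows": [[[0,0,-0.5,0,0,0,1],[0,0,0,0,0,0,0.3],[0,0,0,0,0,0,-0.3],[0,0,0,0,0,0,-1],[0,0,0,0,0,0,-1],[0,0,0,0,0,0,-1],[0,0,0,0,0,0,-1]]], "newtons": 20}}

```text
t: 23.73
position: [0.5374, 0.0912, 0.1548]
tcp_rot: [[1.0, 0.019, -0.001], [0.019, -1.0, 0.0], [-0.001, -0.0, -1.0]]
contact_force: [-0.3, 0.2, -0.7]
grip_width: 0.0851
gripper_force: 0.0
```

{"op": "send_rows", "data": {"rows": [[[0,0,-8,0,0,0,-1],[0,0,-20,0,0,0,-1],[0,0,-35,0,0,0,-1],[0,0,-35,0,0,0,-1],[0,0,-35,0,0,0,-1],[0,25,0,0,0,0,-1],[0,25,0,0,0,0,-1],[0,0,0,0,0,0,-1]]]}}

```text
t: 24.4
position: [0.5391, 0.038, 0.2903]
tcp_rot: [[1.0, 0.015, 0.003], [0.015, -1.0, -0.003], [0.003, 0.003, -1.0]]
contact_force: [-0.9, 0.1, -0.5]
grip_width: 0.0855
gripper_force: 0.0
```

```bash
python3 - <<'E'
from h import *
np.set_printoptions(precision=4,suppress=True)
o=arm.get_obs();p=arm.read_camera("wrist");a=arm.read_camera("scene");b=arm.read_camera("side")
print(o["t"],o["position"])
for t in("block_grip","pot"):
    u=[arm.pinpoint(t,q)[0]["point"] for q in(a,b)];print(t,*tri(list(zip((a,b),u))))
hsv=cv2.cvtColor(p["img"],cv2.COLOR_BGR2HSV);m=cv2.inRange(hsv,(5,90,90),(25,255,255))
n,l,s,_=cv2.connectedComponentsWithStats(m);i=1+np.argmax(s[1:,4]);P=np.argwhere(l==i)[:,::-1]
print(s[i],cv2.minAreaRect((np.array([onz(p,x,.114)[:2] for x in P])*1000).astype(np.float32)))
k=p["img"];k2=b["img"][140:270,180:340];k2=cv2.resize(k2,(400,325));k=cv2.resize(k,(400,300));k=np.vstack([k,np.zeros((25,400,3),np.uint8)])
cv2.imwrite("pics/c6.png",np.hstack([k,k2]))
E
```

```text
24.4 [0.5391 0.038  0.2903]
block_grip [0.5401 0.0758 0.1147] [0.0017727251257294032, 0.0017727251257294756]
pot [0.4266 0.3172 0.0004] [0.0021432843340431535, 0.002143284334043242]
[ 204  163   31   89 2216] ((538.76416015625, 90.84687805175781), (81.91923522949219, 23.293317794799805), 0.821010947227478)
```

View pics/c6.png

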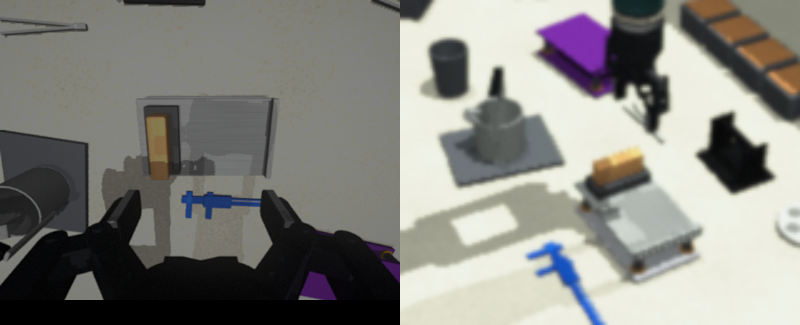

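The block lies flat at the open end, about 63 mm from the middle and square to the plate. The pot stands on the mat, nothing else has moved and the arm is clear. Handing in.

```bash
python3 -c "
from plant import arm
print(arm.sign_off())"
```

```text
the job is handed in; nothing more can be done
None
```

I handed the job in at about 24 s. The pot stands upright on the mat, and the block was swept from the lip to the open end with the plate about half sunk and left there flat, but `sign_off()` returned no verdict.

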